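# Fit the three-hole disc to the lab turntable

### The arm

A 6-joint arm with a two-finger parallel gripper is mounted at the origin on the work surface. World frame = base frame: x ahead of the robot, y to its left, z up, the work surface at z = 0. Lengths are in mm, angles in degrees, forces in N, time in s.
With the tool pointing down it reaches from about 275 to 825 mm from the base axis. Payload 4.9 kg.
Tool frame: the origin (TCP) lies at the very end of the fingers, on their centre line; the grasp point (between the pads) lies 19 mm behind it; z points along the fingers, y is the line along which they close (so a half turn about z gives the same grasp; the last joint's range is limited). The gripper opens to 85 mm and grips with 20 to 120 N. Pads are 22 mm wide; open, the fingers measure 114 mm over their backs; the gripper's body (76 mm by 85 mm) begins 54 mm behind the grasp point. The pads swing forward as they close: fully open they stand 13 mm farther back than shut.
Start: joints at [-79.137, 18.69, -11.035, 60.275, 0, 82.311], TCP at [175.006, -521.432, 231.281] pointing down, gripper open.
Joint ranges: [-152.03, 152.03], [-55.5, 102.48], [-74.3, 77.21], [-110.64, 120.58], [-84.22, 78.4], [-180, 180]. Speed limits (degrees/s): [147.25, 147.25, 180, 180, 180, 180].

### API

Orientations are given as [roll, pitch, yaw] about the fixed x, y, z axes, in that order (R = Rz(yaw) Ry(pitch) Rx(roll)).
In Python, from workcell import ctrl gives the robot as it stands.
- The arm moves only by the tool jog_arm, never from a script. Its argument "commands" is a list that holds one entry, the list of rows, each a list of 7 numbers: the turn, a rotation vector about the world's x, y, z in degrees, then the shift along the world's x, y, z in mm, then the finger opening in mm, from 0 to 85.4. In form: [[[ax, ay, az, x, y, z, claw], ...]]. A call has 1 to 12 rows; each row is the pose to reach, as a shift and turn from the pose commanded when the call began; what a row does not reach only later rows make up. A row lasts 1/10 s, in which the tool goes at most 50 mm and 8.59 degrees, less where a joint would pass 70% of its speed; a pose out of reach is approached as far as the arm can. A call with a gripper value outside its range is refused whole. The fingers move at their own pace and stop on an object; "force" is the grip in N (left out, the last holds). Time passes only in rows, so rows that repeat a pose let the fingers close. It gives the time, the measured TCP pose, the force, the opening and the grip force at its end, in the units of the state.
- ctrl.read_state(): the state, without advancing time (a new reading comes with each control period).
- ctrl.get_image(name): name is "side" or "top"; returns a dict with "image" (400x640x3 uint8, blue, green, red), "mtx" (3x3 intrinsics, pixels), "extrinsics" (4x4, takes a point from world to camera coordinates). Camera axes: x right, y down, z forward; pixel columns grow to the right and rows downward; lengths in mm; the calibration is good to about 2 mm. A picture is of the moment at which its call begins. There is no depth.
- ctrl.job_done(): hands the job in; it is judged then, once.
Trained networks look in a picture, given as the dict that the camera call returned (one of the last four; its "shot" number tells which), for a name from the list of things; names that differ only in an ending like _2 or _b are one class to them, and where a whole thing is asked for, a point or a joint stands for the part that bears it (a point fixed in the world has none). Each returns a list of dicts, best first, with "confidence" (0 to 1); they miss things now and then, are a little off and sometimes report something else, mostly with a low value. They report only what shows in the picture. A call takes as long as a camera call. They do not tell look-alikes from the thing itself.
- ctrl.search_frame(picture, query): "at" ([x, y, z] in mm, in the coordinates of the camera as it stood for that picture, good to about 4 mm: the middle of the surface that is visible of it).
- ctrl.regions_of(picture, query): "region" (400x640 bool, what is visible of it).
The state is a dict: "t": time; "qpos": joint angles; "qd": joint speeds; "joint_torque": joint torques, N m; "tool_pos": TCP position; "tool_rot": TCP orientation; "wrist_force": force on the tool from outside, world axes, zero at the start; "ft_torque": the same for the moment, N m; "finger_gap": finger opening in mm; "gripper_force": force on a finger pad.
Only numpy, scipy, OpenCV 4.12 (cv2) and the standard library are available. Lean on these libraries where they do the work, as an engineer would, in place of code of your own. Each camera call takes 0.05 s, during which the arm holds its last target. There are 200 camera calls.

### The job

Set up the rotation experiment: of the three metal discs on the lab table, take the one with three holes by its knob, turn it so that its holes match the three upright studs of the round turntable, and lower it over them until it lies flat and fully home on the turntable, then let go. Lower it, do not drop it on, and leave the other two discs where they lie.

Things in the scene. Friction and masses are not known exactly. Their poses are not given: they have to be found in the camera images.
- disc_three: Flat bare aluminium disc, 130 mm across, 10 mm thick, on its centre an upright round knob 28 mm across and 60 mm tall (top 70 mm above the underside). The one to fit: THREE through holes 24 mm across, 120 degrees apart, centred 44 mm from the disc's centre. About 0.4 kg. Origin: centre of the underside; z up; x points to the middle of one hole.
- turntable: Fixed round turntable that does not turn: grey foot 150 mm across, dark plate above, its flat top 45 mm above the table. On it three steel studs 120 degrees apart, 44 mm from the axis, 26 mm tall, 12 mm thick, upper 16 mm tapering to 4 mm. Any of the three ways round will do. Origin: on the axis at table height; z up; x points to one stud. A fitted disc's underside is 45 mm above it.
- disc_two: Flat bare aluminium disc, 130 mm across, 10 mm thick, on its centre an upright round knob 28 mm across and 60 mm tall (top 70 mm above the underside). Does not fit; leave it: two holes, 180 degrees apart. Origin: centre of its underside, z up.
- disc_four: Flat bare aluminium disc, 130 mm across, 10 mm thick, on its centre an upright round knob 28 mm across and 60 mm tall (top 70 mm above the underside). Does not fit; leave it: four holes, 90 degrees apart. Origin: centre of its underside, z up.
There are look-alikes about, which are no part of the job. What is shaped like the disc_three but blue or purple is not meant.

How it is judged:
By the outcome, as a careful person would: the job done as asked, in the order asked, and still so for the second after the job is handed in, with the robot touching nothing.
It also fails if it takes over 40 s, if anything falls off the work surface, if the arm or the gripper's body presses on something with over 40 N, if the wrist force passes 120 N, or if a joint passes its speed limit or range.

## Working session

There is one attempt and no reset: what is moved stays moved. The work goes in short steps, Python scripts to look and compute and a tool call to move; the robot and the scene stay as the last step left them, time stands still between calls to the robot, and variables do not carry over. Pictures are saved under pics/ and viewed, at most 10 in all, crops included, and the job is handed in when it is done.

Besides the shell and the picture viewer there is one more tool, called after "Request:" as a command line: name --argument value ..., lists and objects as JSON in quotes. jog_arm: Moves the arm, as the interface text tells. Its arguments: {"type":"object","properties":{"commands":{"type":"array"},"force":{"type":"number"}},"required":["commands"]}

```bash
mkdir -p pics; cat > h.py <<'E'
import numpy as np,cv2
from workcell import ctrl
def px2w(p,u,v,z):
    K=np.array(p["mtx"]);E=np.array(p["extrinsics"]);R=E[:3,:3];t=E[:3,3]
    d=R.T@np.linalg.solve(K,[u,v,1]);c=-R.T@t
    return c+d*(z-c[2])/d[2]
def c2w(p,a):
    E=np.array(p["extrinsics"]);return E[:3,:3].T@(np.array(a)-E[:3,3])
def w2px(p,w):
    E=np.array(p["extrinsics"]);c=np.array(p["mtx"])@(E[:3,:3]@np.array(w)+E[:3,3]);return c[:2]/c[2]
E
python3 - <<'E'
from h import *
for n in("top","side"):
    p=ctrl.get_image(n);cv2.imwrite(f"pics/{n}0.png",p["image"])
    E=np.array(p["extrinsics"]);print(n,(-E[:3,:3].T@E[:3,3]).round(),p["mtx"][0][0])
    for q in("disc_three","turntable"):
        for r in ctrl.search_frame(p,q): 
            w=c2w(p,r["at"]);print(q,round(r["confidence"],2),w.round(),w2px(p,w).round())
print(ctrl.read_state())
E
```

```text
top [ 368.   33. 1084.] 429.14964563620566
disc_three 0.78 [ 321. -179.   10.] [408. 262.]
disc_three 0.73 [511. 287.   7.] [222. 188.]
disc_three 0.61 [307. 282.  12.] [222. 269.]
disc_three 0.61 [232. 431.  11.] [162. 300.]
turntable 0.58 [448.  27.  42.] [324. 210.]
turntable 0.36 [509. 285.   8.] [222. 188.]
side [ -84. 1059.  904.] 451.7948118718015
disc_three 0.71 [ 306. -172.   14.] [392. 183.]
disc_three 0.68 [499. 301.  13.] [269. 250.]
disc_three 0.62 [223. 449.   7.] [332. 326.]
turntable 0.6 [438.  53.  43.] [328. 201.]
turntable 0.51 [500. 304.  13.] [268. 250.]
{'t': 0.3, 'qpos': array([-7.91368997e+01,  1.87057050e+01, -1.10545070e+01,  6.02765628e+01,
       -1.07897048e-03,  8.23103869e+01]), 'qd': array([ 0.0935941 , -0.05362113,  0.07433113, -0.05237032, -0.00094111,
       -0.02496528]), 'joint_torque': array([-1.70302715e-04, -4.42914283e+01,  2.62302053e+01,  8.98325583e-03,
       -1.75736654e-04, -9.03841141e-06]), 'tool_pos': array([ 174.9598208 , -521.21800334,  231.00202392]), 'tool_rot': array([-1.79963412e+02, -3.85144129e-03,  1.85527124e+01]), 'wrist_force': array([ 0.39613386, -0.67082997,  0.07651158]), 'ft_torque': array([-0.01720246,  0.01840003,  0.01810376]), 'gripper_force': 0.0, 'finger_gap': 85.39100262522184}
```

View pics/top0.png

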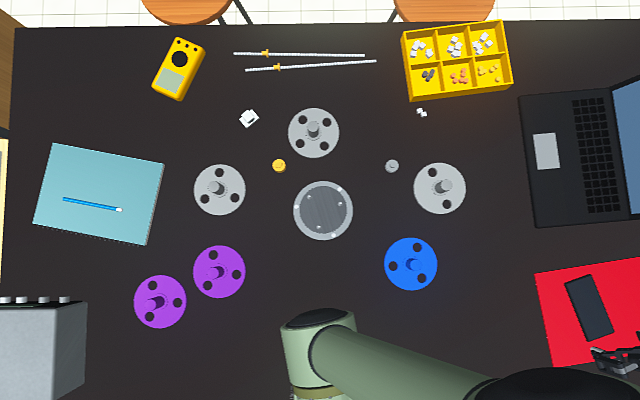

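View pics/side0.png

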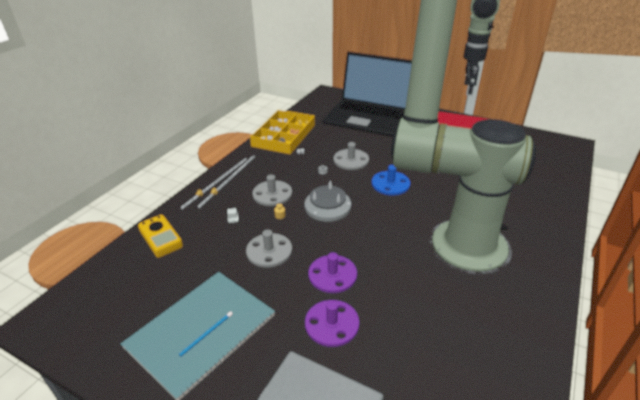

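The top view shows three grey discs at (219,190), (313,132) and (440,188), and the turntable at (323,210). The look-alikes are purple at (219,271) and (160,301), and blue at (411,264). I'll count holes in one close crop.

```bash
python3 - <<'E'
import cv2,numpy as np
i=cv2.imread("pics/top0.png")
f=lambda x,y,w=66:cv2.resize(i[y-33:y+33,x-33:x+33],(396,290*396//396+106),interpolation=cv2.INTER_CUBIC)
f=lambda x,y:cv2.resize(i[y-33:y+33,x-33:x+33],(300,300),interpolation=cv2.INTER_CUBIC)
cv2.imwrite("pics/crop.png",np.vstack([np.hstack([f(219,190),f(313,132)]),np.hstack([f(440,188),f(323,210)])]))
E
```

```text
(no output)
```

View pics/crop.png

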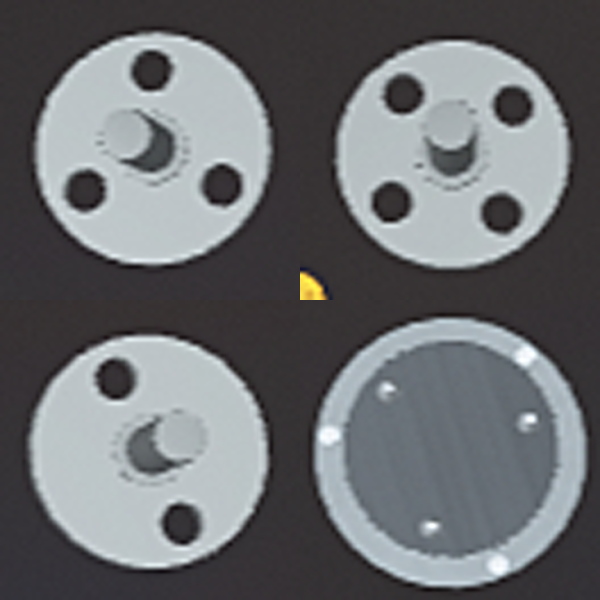

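The disc to take is the grey one at (219,190): it has three holes. The disc at (313,132) has four and the one at (440,188) has two. The studs are the inner bright spots on the dark plate, at about (309,197), (340,204) and (319,227). The white dots on the foot's rim are not studs. Next I'll measure.

```bash
python3 - <<'E'
from h import *
from scipy.optimize import least_squares
p=ctrl.get_image("top");im=cv2.cvtColor(p["image"],cv2.COLOR_BGR2GRAY)
def fit(P,R=44):
    P=np.array(P)[:,:2]
    best=min((least_squares(lambda s:(np.array([[s[0]+R*np.cos(s[2]+k*2*np.pi/3),s[1]+R*np.sin(s[2]+k*2*np.pi/3)] for k in o])-P).ravel(),[*P.mean(0),a]) for a in np.arange(0,2.1,.3) for o in((0,1,2),(0,2,1))),key=lambda r:r.cost)
    return best.x[:2].round(1),np.degrees(best.x[2])%120,np.sqrt(best.cost*2/3).round(2)
def circ(m,z):
    c=max(cv2.findContours(m.astype(np.uint8),cv2.RETR_EXTERNAL,cv2.CHAIN_APPROX_NONE)[0],key=cv2.contourArea)
    W=np.array([px2w(p,u,v,z)[:2] for u,v in c[:,0]])
    r=least_squares(lambda s:np.hypot(*(W-s[:2]).T)-s[2],[*W.mean(0),65],loss="soft_l1").x;return r.round(1)
def blobcen(u,v,dark,w=5,z=10):
    a=im[v-w:v+w+1,u-w:u+w+1].astype(float)
    g=np.clip((130-a) if dark else a-130,0,None)
    ys,xs=np.mgrid[v-w:v+w+1,u-w:u+w+1];uv=(xs*g).sum()/g.sum(),(ys*g).sum()/g.sum()
    return px2w(p,*uv,z)
o=lambda x,y,cx,cy:(round(cx-33+x/4.545),round(cy-33+y/4.545))
H=[o(152,70,219,190),o(85,190,219,190),o(222,185,219,190)]
S=[o(87,90,323,210),o(227,122,323,210),o(130,227,323,210)]
print("holes",fit([blobcen(*h,True,6) for h in H]))
for z in(55,65,71):print("studs",z,fit([blobcen(*s,False,3,z) for s in S]))
def disk(u,v,r):
    m=np.zeros(im.shape,np.uint8);cv2.circle(m,(u,v),r,1,-1);return m>0
print("disc rim",circ((im>95)&disk(219,190,33),10))
print("foot rim",circ((im>95)&disk(323,210,36),10),im[210,290:360])
pl=((im<150)&disk(323,210,25));print("plate",circ(pl,45))
for q in("disc_three","turntable"):
    for r in ctrl.regions_of(p,q):
        m=r["region"];v,u=np.nonzero(m);print(q,r["confidence"],u.mean(),v.mean(),circ(m,10))
E
```

```text
holes (array([506.6, 292.3]), np.float64(1.6959715772607133), np.float64(0.24))
studs 55 (array([451.6,  32.6]), np.float64(47.096610040867944), np.float64(0.42))
studs 65 (array([450.8,  32.6]), np.float64(47.096610010906375), np.float64(0.14))
studs 71 (array([450.3,  32.6]), np.float64(47.09660999447776), np.float64(0.32))
disc rim [506.8 292.4  64.5]
foot rim [451.6  31.6  74. ] [ 50  48  41 136 189 181 179 181 185 156 106 112 114 113 112 111 111 113
 114 110 111 110 111 113 111 111 113 109 106 107 110 107 108 108 111 110
 107 106 108 109 108 111 109 106 107 110 111 107 103 106 107 107 107 104
 107 100 128 172 182 180 180 186 148  58  44  50  52  52  51  51]
plate [451.   31.2  56.8]
disc_three 0.85 219.94052419354838 189.58417338709677 [506.2 290.9  64.1]
disc_three 0.76 160.41760391198045 300.9281173594132 [230.3 434.9  64.4]
disc_three 0.62 410.3822393822394 263.6100386100386 [ 316.7 -184.5   64.4]
turntable 0.62 323.1409322651129 210.00582665695558 [451.9  30.2  73.2]
```

Request:
jog_arm --commands '[[[0,0,2,8,20,0,85],[0,0,6,24,59,0,85],[0,0,10,40,98,0,85],[0,0,14,56,137,0,85],[0,0,18,72,176,0,85],[0,0,22,88,215,0,85],[0,0,26,104,254,0,85],[0,0,30,120,293,0,85],[0,0,34,136,332,0,85],[0,0,38,152,371,0,85],[0,0,42,168,410,0,85],[0,0,46,184,449,0,85]]]' --force 50

```text
t: 1.65
tool_pos: [359.5, -70.9, 231.7]
tool_rot: [179.9, -0.0, 64.7]
wrist_force: [1.6, -0.9, 1.0]
finger_gap: 84.8
gripper_force: 0.0
```

Request:
jog_arm --commands '[[[0,0,4,16,39,0,85],[0,0,8,32,78,0,85],[0,0,12,48,117,0,85],[0,0,15,64,156,0,85],[0,0,18,80,195,0,85],[0,0,21,96,234,0,85],[0,0,24,112,273,0,85],[0,0,26,128,312,-10,85],[0,0,28,140,345,-20,85],[0,0,29,148,365,-40,85],[0,0,29,148,365,-60,85],[0,0,29,148,365,-80,85]]]'

```text
t: 2.85
tool_pos: [507.1, 293.5, 150.3]
tool_rot: [180.0, 0.0, 93.6]
wrist_force: [-0.2, -0.3, 0.1]
finger_gap: 85.1
gripper_force: 0.0
```

Request:
jog_arm --commands '[[[0,0,0,0,-1,-20,85],[0,0,0,0,-1,-45,85],[0,0,0,0,-1,-65,85],[0,0,0,0,-1,-85,85],[0,0,0,0,-1,-100,85],[0,0,0,0,-1,-110,85],[0,0,0,0,-1,-115,85],[0,0,0,0,-1,-115,85]]]'

```text
t: 3.65
tool_pos: [506.8, 291.5, 35.9]
tool_rot: [-180.0, 0.0, 93.6]
wrist_force: [-0.9, 0.1, 0.4]
finger_gap: 85.3
gripper_force: 0.0
```

```bash
python3 - <<'E'
from h import *
a=ctrl.get_image("side")["image"];b=ctrl.get_image("top")["image"]
f=lambda i,x,y:cv2.resize(i[y-60:y+60,x-60:x+60],(390,390),interpolation=cv2.INTER_CUBIC)
cv2.imwrite("pics/g1.png",np.hstack([f(a,269,240),f(b,220,190)]))
E
```

```text
(no output)
```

View pics/g1.png

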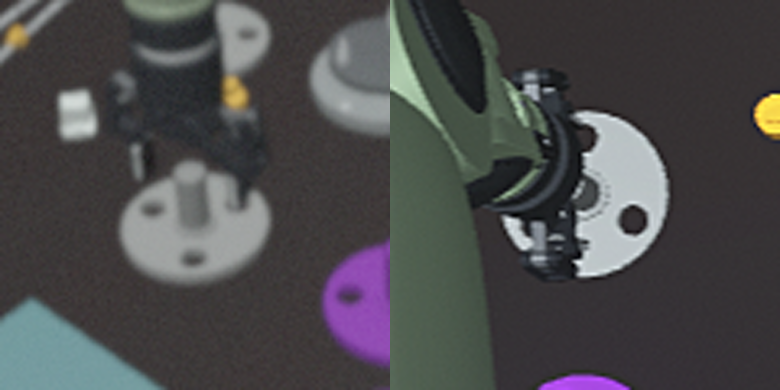

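The side crop shows the knob midway between the two open fingertips, and the top view agrees. Closing.

Request:
jog_arm --commands '[[[0,0,0,0,0,0,20],[0,0,0,0,0,0,20],[0,0,0,0,0,0,20],[0,0,0,0,0,0,20],[0,0,0,0,0,0,20],[0,0,0,0,0,0,20],[0,0,0,0,0,0,20],[0,0,0,0,0,0,20]]]' --force 70

```text
t: 4.55
tool_pos: [507.1, 291.7, 36.8]
tool_rot: [180.0, -0.0, 93.6]
wrist_force: [-1.2, -0.4, 5.7]
finger_gap: 26.5
gripper_force: 68.8
```

Request:
jog_arm --commands '[[[0,0,0,0,0,4,20],[0,0,0,0,0,12,20],[0,0,0,0,0,24,20],[0,0,0,0,0,40,20],[0,0,0,0,0,56,20],[0,0,0,0,0,72,20],[0,0,0,0,0,88,20],[0,0,0,0,0,102,20],[0,0,0,0,0,112,20],[0,0,0,0,0,116,20],[0,0,0,0,0,116,20]]]'

```text
t: 5.65
tool_pos: [507.3, 291.7, 152.8]
tool_rot: [180.0, -0.0, 93.5]
wrist_force: [0.9, 0.2, -6.0]
finger_gap: 26.1
gripper_force: 69.2
```

Request:
jog_arm --commands '[[[0,0,2,-2,-10,0,20],[0,0,5,-7,-30,0,20],[0,0,10,-13,-60,0,20],[0,0,15,-19,-90,0,20],[0,0,20,-26,-120,0,20],[0,0,25,-32,-150,0,20],[0,0,30,-39,-180,0,20],[0,0,35,-45,-208,0,20],[0,0,39,-50,-232,0,20],[0,0,43,-54,-250,0,20],[0,0,45,-56,-259,0,20],[0,0,45,-56,-260,0,20]]]'

```text
t: 6.85
tool_pos: [450.2, 30.6, 151.7]
tool_rot: [-179.9, -0.1, 138.4]
wrist_force: [0.4, 1.7, -4.4]
finger_gap: 26.6
gripper_force: 69.6
```

```bash
python3 - <<'E'
from h import *
pa=ctrl.get_image("side");a=pa["image"];b=ctrl.get_image("top")["image"]
f=lambda i,x,y:cv2.resize(i[y-50:y+50,x-50:x+50],(390,390),interpolation=cv2.INTER_CUBIC)
cv2.imwrite("pics/g2.png",np.hstack([f(a,328,180),f(b,322,208)]))
s=ctrl.read_state();print(s["tool_pos"],s["tool_rot"],s["wrist_force"],s["ft_torque"],s["finger_gap"])
E
```

```text
[450.79593771  31.64468179 151.94225831] [-1.79998162e+02 -4.23138588e-02  1.38477144e+02] [ 0.09377535 -0.68115504 -4.94612785] [ 0.0069119  -0.00439927  0.00731642] 26.163564507552987
```

View pics/g2.png

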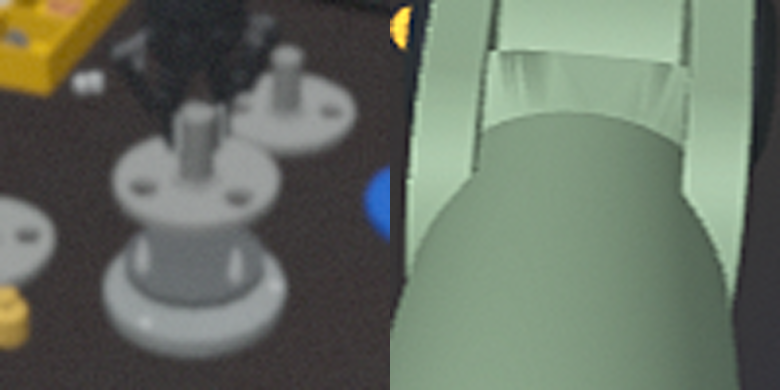

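The side crop shows the disc level in the grip, with its holes at (145,187) and (240,197) above the studs at (142,255) and (236,262). I'll compare those pixels with the projection.

```bash
python3 - <<'E'
from h import *
p=ctrl.get_image("side")
for (x,y) in((145,187),(240,197)):
    w=px2w(p,278+x/3.9,130+y/3.9,126);print("hole",w.round(1),np.degrees(np.arctan2(w[1]-32,w[0]-451))%120,np.hypot(w[1]-32,w[0]-451))
for (x,y) in((142,255),(236,262)):
    w=px2w(p,278+x/3.9,130+y/3.9,58);print("stud",w.round(1),np.degrees(np.arctan2(w[1]-32,w[0]-451))%120,np.hypot(w[1]-32,w[0]-451))
E
```

```text
hole [475.3  65.9 126. ] 54.3077788856816 41.71874910707489
hole [403.2  44.3 126. ] 45.59937226398307 49.3685571331723
stud [479.8  65.5  58. ] 49.33070723399826 44.13177768476298
stud [408.2  39.2  58. ] 50.39665269194748 43.438010891720765
```

```bash
python3 - <<'E'
from h import *
p=ctrl.get_image("side");im=cv2.cvtColor(p["image"],cv2.COLOR_BGR2GRAY)
c,th=np.array([451,32]),np.radians(46.9)
v=p["image"].copy()
def circle(c,r,z,col):
    pts=np.array([w2px(p,[c[0]+r*np.cos(a),c[1]+r*np.sin(a),z]) for a in np.linspace(0,6.29,60)])
    return pts
K=6;x0,y0=298,150;big=cv2.resize(v[y0:y0+75,x0:x0+65],None,fx=K,fy=K,interpolation=cv2.INTER_CUBIC)
ov=big.copy()
def d(pts,col): cv2.polylines(ov,[np.int32((pts+.5-[x0,y0])*K)],False,col,1)
d(circle(c,65,126,0),(0,255,0));d(circle(c,75,0,0),(0,255,0));d(circle(c,14,176+10,0),(0,255,0))
for k in range(3):
    h=c+44*np.array([np.cos(th+k*2.0944),np.sin(th+k*2.0944)])
    d(circle(h,12,126,0),(0,0,255))
    for r,a in((6,45),(6,55),(2,71)):d(circle(h,r,a,0),(255,0,255))
cv2.imwrite("pics/g3.png",np.hstack([big,ov]))
E
```

```text
(no output)
```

View pics/g3.png

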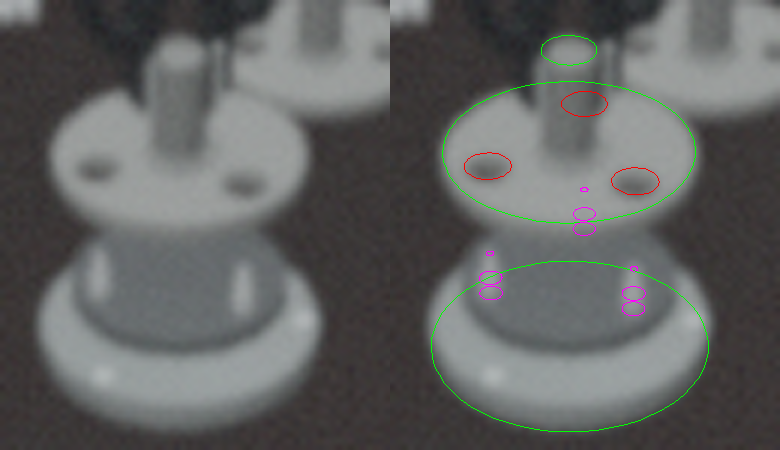

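Holes and studs both match the projected model, so I can lower.

Request:
jog_arm --commands '[[[0,0,0,0,0,-5,20],[0,0,0,0,0,-15,20],[0,0,0,0,0,-25,20],[0,0,0,0,0,-33,20],[0,0,0,0,0,-39,20],[0,0,0,0,0,-44,20],[0,0,0,0,0,-49,20],[0,0,0,0,0,-54,20],[0,0,0,0,0,-58,20],[0,0,0,0,0,-62,20],[0,0,0,0,0,-65,20],[0,0,0,0,0,-65,20]]]'

```text
t: 8.25
tool_pos: [450.7, 31.6, 86.9]
tool_rot: [-180.0, -0.0, 138.6]
wrist_force: [-0.5, 0.3, -5.9]
finger_gap: 26.0
gripper_force: 69.6
```

Request:
jog_arm --commands '[[[0,0,0,0,0,-2,20],[0,0,0,0,0,-3.5,20],[0,0,0,0,0,-5,20],[0,0,0,0,0,-6,20],[0,0,0,0,0,-6,20],[0,0,0,0,0,-6,20]]]'

```text
t: 8.85
tool_pos: [451.1, 31.6, 81.8]
tool_rot: [180.0, 0.0, 138.6]
wrist_force: [-1.6, 0.9, 4.7]
finger_gap: 26.1
gripper_force: 70.7
```

Contact came at TCP z 81.8, which is the grasp height plus 45, so the disc is home. Release and retreat upwards.

Request:
jog_arm --commands '[[[0,0,0,0,0,0,32],[0,0,0,0,0,0,40],[0,0,0,0,0,0,60],[0,0,0,0,0,0,60],[0,0,0,0,0,0,60],[0,0,0,0,0,0,60]]]'

```text
t: 9.45
tool_pos: [451.0, 31.6, 81.3]
tool_rot: [180.0, -0.0, 138.6]
wrist_force: [0.4, -0.3, -0.3]
finger_gap: 59.9
gripper_force: 0.0
```

Request:
jog_arm --commands '[[[0,0,0,0,0,5,60],[0,0,0,0,0,15,60],[0,0,0,0,0,30,60],[0,0,0,0,0,50,60],[0,0,0,0,0,75,60],[0,0,0,0,0,100,60],[0,0,0,0,0,120,60],[0,0,0,0,0,130,60],[0,0,0,0,0,130,60]]]'

```text
t: 10.35
tool_pos: [452.1, 31.5, 212.9]
tool_rot: [179.9, 0.2, 138.6]
wrist_force: [0.7, -0.5, 0.0]
finger_gap: 60.1
gripper_force: 0.0
```

```bash
python3 - <<'E'
from h import *
p=ctrl.get_image("side");v=p["image"]
x0,y0,K=288,160,7;big=cv2.resize(v[y0:y0+75,x0:x0+80],None,fx=K,fy=K,interpolation=cv2.INTER_CUBIC)
for z in(45,55):
    pts=np.array([w2px(p,[451+65*np.cos(a),32+65*np.sin(a),z]) for a in np.linspace(0,6.29,60)])
    cv2.polylines(big,[np.int32((pts+.5-[x0,y0])*K)],False,(0,255,0),1)
cv2.imwrite("pics/g4.png",big)
E
```

```text
(no output)
```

View pics/g4.png

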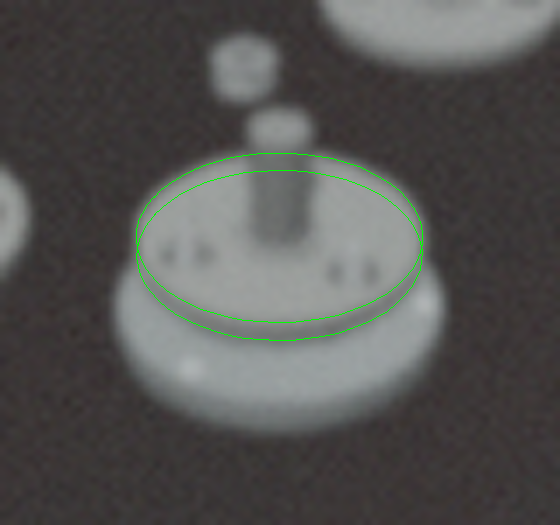

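The disc lies flat at the predicted height (z 45–55), with light-coloured studs standing in the middle of its holes at about (185,253) and (353,270). The gripper is clear.

```bash
python3 -c "
from workcell import ctrl
print(ctrl.job_done())"
```

```text
the job is handed in; nothing more can be done
None
```

The three-hole disc lies flat and fully home over the turntable's three studs, and it has been let go; the other two discs were not touched, and the job was handed in at about 10 s.

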